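# Put the brass length gauge away at the cigar maker's bench

### The arm

A 6-joint arm with a two-finger parallel gripper is mounted at the origin on the work surface. World frame = base frame: x ahead of the robot, y to its left, z up, the work surface at z = 0. Lengths are in m, angles in rad, forces in N, time in s.
With the tool pointing down it reaches from about 0.225 to 0.875 m from the base axis. Payload 3.4 kg.
Tool frame: the origin (TCP) lies midway between the tips of the shut fingers; the grasp point (between the pads) lies 19 mm behind it (arm.grasp_offset is the distance from the TCP to the grasp point, in m); z points along the fingers, y is the line along which they close (so a half turn about z gives the same grasp; the last joint's range is limited). The gripper opens to 85 mm and grips with 20 to 120 N. Pads are 22 mm wide; open, the fingers measure 114 mm over their backs; the gripper's body (76 mm by 85 mm) begins 54 mm behind the grasp point. The pads swing forward as they close: fully open they stand 13 mm farther back than shut.
Start: joints at [1.202, 0.276, 1.505, -0, 1.361, -0.121], TCP at [0.141, 0.557, 0.231] pointing down, gripper open.
Joint ranges: [-2.89, 2.89], [-0.75, 2.08], [0.22, 2.7], [-1.18, 4.32], [0.11, 2.71], [-2.7, 2.7]. Speed limits (rad/s): [2.57, 2.57, 3.14, 3.14, 3.14, 3.14].

### API

Orientations are given as a rotation vector (axis times angle).
In Python, from workcell import get_state, optics, hand_in, arm gives the robot as it stands.
- The arm moves only by the tool jog_arm, never from a script. Its argument "motion" is a list of rows, each an object of numbers: "x", "y", "z": the shift along the tool's x, y, z in mm; "rx", "ry", "rz": the turn, a rotation vector about the tool's x, y, z in rad; "jaw": the finger opening in mm, from 0 to 85.4. In form: [{"x": .., "y": .., "z": .., "rx": .., "ry": .., "rz": .., "jaw": ..}, ...]. A call has 1 to 10 rows; each row is the pose to reach, as a shift and turn from the pose commanded when the call began, along the tool's axes at that moment; what a row does not reach only later rows make up. A row lasts 1/8 s, in which the tool goes at most 62.5 mm and 10.7 degrees, less where a joint would pass 70% of its speed; a pose out of reach is approached as far as the arm can. A call with a gripper value outside its range is refused whole. The fingers move at their own pace and stop on an object; "newtons" is the grip in N (left out, the last holds). Time passes only in rows, so rows that repeat a pose let the fingers close. It gives the time, the measured TCP pose, the force, the opening and the grip force at its end, in the units of the state.
- get_state(): the state, without advancing time (a new reading comes with each control period).
- optics.snapshot(name): name is "scene" or "top" or "wrist"; returns the picture (480x640x3 uint8, blue, green, red); there is no depth.
- optics.calibration(name): a dict with "fovy" (degrees; the focal length in pixels is half the picture's height over the tangent of half this angle, whatever the lens; pixels are square), "cx", "cy" (the principal point, pixels), "rvec" (rotation vector, rad) and "tvec" (3), from world to camera coordinates, as OpenCV has them. Camera axes: x right, y down, z forward; pixel columns grow to the right and rows downward; lengths in m; the calibration is good to about 2 mm. A picture is of the moment at which its call begins: read the wrist's pose just before it. calibration takes no time and is no camera call; for the wrist camera it gives the pose at the moment of the call.
- hand_in(): hands the job in; it is judged then, once.
The state is a dict: "time": time; "joint_positions": joint angles; "joint_vel": joint speeds; "tau": joint torques, N m; "ee_pos": TCP position; "eef_rot": TCP orientation; "wrist_force": force on the tool from outside, world axes, zero at the start; "ft_torque": the same for the moment, N m; "gripper_width": opening from 0.0 (shut) to 1.0 (fully open); "gripper_force": force on a finger pad.
Only numpy, scipy, OpenCV 4.12 (cv2) and the standard library are available. Lean on these libraries where they do the work, as an engineer would, in place of code of your own. Each camera call takes 0.05 s, during which the arm holds its last target. There are 200 camera calls.

### The job

On the raised rolling board lie thin metal strips, too thin to grip well where they lie flat. Slide the brass gauge (not the steel one) straight out over the board's front edge, the one towards the robot, until between a quarter and somewhat under half of it sticks out, grip it by the part that sticks out and lift it clear, then lay it flat and lengthwise in the green-lined wooden tray and let go. Leave the steel gauge where it lies.

Things in the scene. Friction and masses are not known exactly. Their poses are not given: they have to be found in the camera images.
- brass_gauge_center (a point): Brass (yellow) flat strip with dark ticks, 160 x 36 x 3 mm, about 0.15 kg, loose, flat on the board. Point: its centre, half-way up. x along its length, away from the robot, y across, z up. Starts with its near end 20 to 50 mm inside the board's front edge, within about 10 degrees of square to it. Polished, it slides easily on the waxed board: fingertips pressed on it at about 6 N and drawn along take it with them.
- steel_gauge_center (a point): Steel (grey) strip of the same shape and size as the brass one, loose on the same board 100 or 200 mm to one side; leave it alone. Point: its centre, axes alike. (A dark flat blade with a stepped, rounded edge, 120 x 53 x 3 mm, lies in the third place on the board.)
- board_edge (a point): Fixed pale wooden board, 240 mm deep (x), 340 mm wide (y), 40 mm thick, standing on the bench. Point: the middle of its front upper edge, the one towards the robot; x across the board away from the robot, y along this edge, z up. In front of the edge the bench is clear, 40 mm lower.
- tray_floor (a point): Fixed shallow wooden tray, dark green inside, left or right of the board (a purple box 58 mm high stands on the other side). Outside 220 (x) x 120 (y) x 18 mm high, walls 5 mm; inner floor 210 x 110 mm, 5 mm above the bench. Point: the centre of the inner floor; x along its length, away from the robot, y across, z up.

How it is judged:
By the outcome, as a careful person would: the job done as asked, in the order asked, and still so for the second after the job is handed in, with the robot touching nothing.
It also fails if it takes over 51 s, if anything falls off the work surface, if the arm or the gripper's body presses on something with over 40 N, if the wrist force passes 120 N, or if a joint passes its speed limit or range.

## Working session

There is one attempt and no reset: what is moved stays moved. The work goes in short steps, Python scripts to look and compute and a tool call to move; the robot and the scene stay as the last step left them, time stands still between calls to the robot, and variables do not carry over. Pictures are saved under pics/ and viewed, at most 10 in all, crops included, and the job is handed in when it is done.

Besides the shell and the picture viewer there is one more tool, called after "Emit:" as a command line: name --argument value ..., lists and objects as JSON in quotes. jog_arm: Moves the arm, as the interface text tells. Its arguments: {"type":"object","properties":{"motion":{"type":"array"},"newtons":{"type":"number"}},"required":["motion"]}

```bash
mkdir -p pics
python3 - <<'E'
from workcell import get_state, optics
import cv2,numpy as np
for n in("top","scene"):
    cv2.imwrite(f"pics/{n}0.png",optics.snapshot(n)); print(n,optics.calibration(n))
s=get_state();print({k:np.round(v,3) for k,v in s.items()})
E
```

```text
top {'fovy': 57.51273940224301, 'cx': 317.30966669532717, 'cy': 244.70905256503264, 'rvec': array([ 2.212536  , -2.16458979,  0.12355718]), 'tvec': array([-0.0115092 ,  0.56082295,  1.00253096])}
scene {'fovy': 50.002916415856575, 'cx': 324.70067684516346, 'cy': 247.14991927814597, 'rvec': array([ 2.19358427,  0.71388421, -0.3536884 ]), 'tvec': array([-0.45194575, -0.14597716,  1.3704139 ])}
{'time': np.float64(0.1), 'joint_positions': array([ 1.202,  0.277,  1.506,  0.   ,  1.361, -0.121]), 'joint_vel': array([-0.002, -0.002, -0.002,  0.001, -0.001,  0.   ]), 'tau': array([ 1.0000e-03, -4.1770e+01, -2.4641e+01,  0.0000e+00,  6.0000e-03,
        0.0000e+00]), 'ee_pos': array([0.141, 0.557, 0.23 ]), 'eef_rot': array([-3.880e-01, -3.117e+00,  3.000e-03]), 'wrist_force': array([0.006, 0.049, 0.576]), 'ft_torque': array([-0.041,  0.002,  0.063]), 'gripper_force': np.float64(0.0), 'gripper_width': np.float64(0.999)}
```

View pics/top0.png

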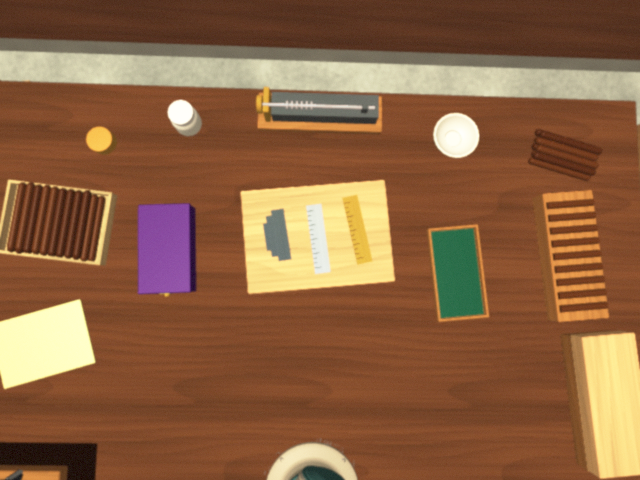

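The top view shows the brass strip at about (357,230), the steel one at (318,238), the board's front edge from (248,293) to (394,281), and the tray at (459,272). I'll segment these and convert them to world positions.

```bash
cat > h.py <<'E'
import cv2,numpy as np
from workcell import get_state, optics
def ray(name,px,z,cal=None):
    c=cal or optics.calibration(name); f=240/np.tan(np.radians(c["fovy"])/2)
    R=cv2.Rodrigues(np.array(c["rvec"]))[0]; o=-R.T@c["tvec"]
    p=np.atleast_2d(px).astype(float); d=np.c_[(p[:,0]-c["cx"])/f,(p[:,1]-c["cy"])/f,np.ones(len(p))]@R
    return o+d*((z-o[2])/d[:,2])[:,None]
def proj(name,P,cal=None):
    c=cal or optics.calibration(name); f=240/np.tan(np.radians(c["fovy"])/2)
    K=np.array([[f,0,c["cx"]],[0,f,c["cy"]],[0,0,1]])
    return cv2.projectPoints(np.atleast_2d(P).astype(float),np.array(c["rvec"]),np.array(c["tvec"]),K,None)[0][:,0]
def rect(mask):
    n,l,s,_=cv2.connectedComponentsWithStats(mask.astype(np.uint8))
    i=1+np.argmax(s[1:,4]); ys,xs=np.where(l==i)
    return cv2.minAreaRect(np.c_[xs,ys].astype(np.float32)),s[i,4]
E
python3 - <<'E'
from h import *
im=cv2.imread("pics/top0.png"); hsv=cv2.cvtColor(im,cv2.COLOR_BGR2HSV)
print("hsv brass,board,tray",hsv[230,357],hsv[270,357],hsv[272,459])
H,S,V=cv2.split(hsv); yy,xx=np.mgrid[:480,:640]
box=lambda a,b,c,d:(xx>a)&(xx<b)&(yy>c)&(yy<d)
def show(n,m,z):
    r,a=rect(m); P=ray("top",cv2.boxPoints(r),z)[:,:2]*1000
    e=np.diff(np.r_[P,P[:1]],axis=0);L=np.hypot(*e.T);k=np.argmax(L);d=e[k]*np.sign(e[k][0])
    print(n,a,"ctr",P.mean(0).round(1),"len",L[:2].round(1),"yaw",np.degrees(np.arctan2(d[1],d[0])).round(1));
show("brass",box(335,380,185,275)&(S>150),.043)
show("steel",box(300,335,195,280)&(S<60),.043)
show("tray",box(425,495,220,325)&(H>50)&(H<90)&(S>80),.005)
print((ray("top",[[248,293],[394,281],[384,181],[242,191]],.04)*1000).round())
print((ray("top",[[313,480]],.0)*1000).round())
E
```

```text
hsv brass,board,tray [ 21 177 233] [ 23 114 251] [ 74 152 111]
brass 1016 ctr [598.2 -89.5] len [ 35.3 158.7] yaw 13.7
steel 1080 ctr [5.745e+02 4.000e-01] len [ 36.8 160.4] yaw 8.8
tray 3562 ctr [ 504.1 -336.4] len [102.5 206.3] yaw 6.0
[[ 445.  157.   40.]
 [ 480. -178.   40.]
 [ 714. -153.   40.]
 [ 681.  179.   40.]]
[[21. -1.  0.]]
```

```bash
cat >> h.py <<'E'
from scipy.spatial.transform import Rotation as Ro
def go(p_mm,yaw,start=None):
    """row to put TCP at p (mm) tool down, tool x at angle yaw deg"""
    s=get_state(); p0=np.array(start if start else s["ee_pos"]*1000); R0=Ro.from_rotvec(s["eef_rot"])
    y=np.radians(yaw); X=np.array([np.cos(y),np.sin(y),0]);Z=np.array([0,0,-1.]);R1=Ro.from_matrix(np.c_[X,np.cross(Z,X),Z])
    print("row",R0.inv().apply(np.array(p_mm)-p0).round(1),(R0.inv()*R1).as_rotvec().round(4))
E
python3 -c "
from h import *
go([610,-87,150],193.7)"
```

```text
row [-612.8 -509.1   81.2] [-0.0016 -0.0006 -0.4869]
```

Emit:
jog_arm --motion '[{"x":-613,"y":-509,"z":80,"rz":-0.487,"jaw":0},{"x":-613,"y":-509,"z":80,"rz":-0.487,"jaw":0},{"x":-613,"y":-509,"z":80,"rz":-0.487,"jaw":0},{"x":-613,"y":-509,"z":80,"rz":-0.487,"jaw":0},{"x":-613,"y":-509,"z":80,"rz":-0.487,"jaw":0},{"x":-613,"y":-509,"z":80,"rz":-0.487,"jaw":0},{"x":-613,"y":-509,"z":80,"rz":-0.487,"jaw":0},{"x":-613,"y":-509,"z":80,"rz":-0.487,"jaw":0},{"x":-613,"y":-509,"z":80,"rz":-0.487,"jaw":0},{"x":-613,"y":-509,"z":80,"rz":-0.487,"jaw":0}]'

```text
invalid input
```

```bash
python3 -c "
from h import *
go([610,-87,150],193.7)"
```

```text
row [-612.8 -509.1   81.2] [-0.0016 -0.0006 -0.4869]
```

Emit:
jog_arm --motion '[{"x":-613,"y":-509,"z":80,"rx":0,"ry":0,"rz":-0.487,"jaw":0},{"x":-613,"y":-509,"z":80,"rx":0,"ry":0,"rz":-0.487,"jaw":0},{"x":-613,"y":-509,"z":80,"rx":0,"ry":0,"rz":-0.487,"jaw":0},{"x":-613,"y":-509,"z":80,"rx":0,"ry":0,"rz":-0.487,"jaw":0},{"x":-613,"y":-509,"z":80,"rx":0,"ry":0,"rz":-0.487,"jaw":0},{"x":-613,"y":-509,"z":80,"rx":0,"ry":0,"rz":-0.487,"jaw":0},{"x":-613,"y":-509,"z":80,"rx":0,"ry":0,"rz":-0.487,"jaw":0},{"x":-613,"y":-509,"z":80,"rx":0,"ry":0,"rz":-0.487,"jaw":0}]' --newtons 40

```text
time: 1.1
ee_pos: [0.4311, 0.1593, 0.1818]
eef_rot: [-0.375, 3.119, 0.001]
wrist_force: [0.1, 1.1, 0.1]
gripper_width: 0.003
gripper_force: 0.0
```

```bash
python3 -c "
from h import *
go([610,-87,150],193.7)"
```

```text
row [-115.5 -281.6   31.7] [ 0.0004  0.0003 -0.0001]
```

Emit:
jog_arm --motion '[{"x":-115,"y":-282,"z":32,"rx":0,"ry":0,"rz":0,"jaw":0},{"x":-115,"y":-282,"z":32,"rx":0,"ry":0,"rz":0,"jaw":0},{"x":-115,"y":-282,"z":32,"rx":0,"ry":0,"rz":0,"jaw":0},{"x":-115,"y":-282,"z":32,"rx":0,"ry":0,"rz":0,"jaw":0},{"x":-115,"y":-282,"z":32,"rx":0,"ry":0,"rz":0,"jaw":0},{"x":-115,"y":-282,"z":32,"rx":0,"ry":0,"rz":0,"jaw":0},{"x":-115,"y":-282,"z":32,"rx":0,"ry":0,"rz":0,"jaw":0}]'

```text
time: 1.98
ee_pos: [0.608, -0.0855, 0.1493]
eef_rot: [0.373, -3.117, -0.002]
wrist_force: [-1.1, 1.0, -0.6]
gripper_width: -0.003
gripper_force: 0.0
```

Run:
```python
from h import *
import pickle
c=optics.calibration("wrist");im=optics.snapshot("wrist");pickle.dump(c,open("w1.pkl","wb"))
cv2.imwrite("pics/w1.png",im);s=get_state();print(s["ee_pos"],s["time"],s["eef_rot"],s["wrist_force"]);print(proj("wrist",[[.610,-.087,.043],[.598,-.0895,.043]],c))
```

```text
[ 0.60789242 -0.08480204  0.14964058] 2.025 [ 3.75063938e-01 -3.11756070e+00 -1.91717199e-03] [-0.29843028  0.28177733 -0.76712417]
[[313.96156621 241.28525841]
 [314.45805622 225.77236792]]
```

View pics/w1.png

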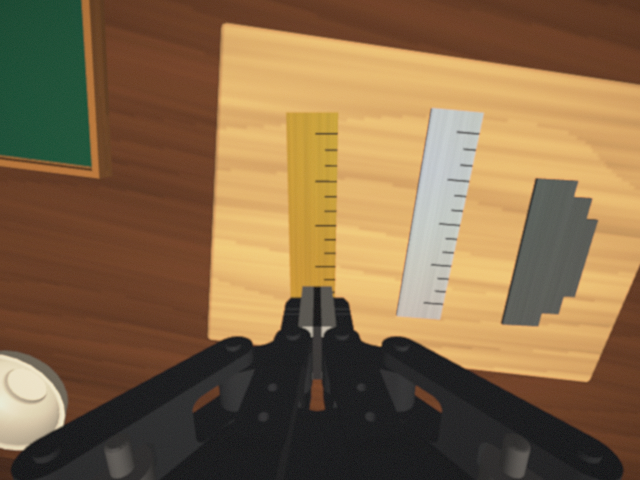

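The wrist view looks back towards the robot. The brass near end runs (287,113) to (338,112), the front edge (222,24) to (640,85), and the fingertips are at (317,290) over the far part of the strip.

Run:
```python
from h import *
import pickle
c=pickle.load(open("w1.pkl","rb"))
P=ray("wrist",[[287,113],[338,112],[291,290],[336,278]],.043,c)*1000
E=ray("wrist",[[222,24],[640,85]],.04,c)*1000
print(P.round(),E.round())
d=E[0]-E[1]; n=np.array([-d[1],d[0],0])/np.hypot(*d[:2]); n*=np.sign(n[0]);print("edge yaw",np.degrees(np.arctan2(n[1],n[0])))
m=(P[0]+P[1])/2;print("near end inside",(P[:2]-E[0])@n)
a1=P[0]-P[2];a2=P[1]-P[3];print([np.degrees(np.arctan2(-a[1],-a[0])) for a in(a1,a2)])
a=np.radians(13.5);print("centre",m+80*np.array([np.cos(a),np.sin(a),0]))
```

```text
[[ 525. -127.   43.]
 [ 516.  -93.   43.]
 [ 654.  -95.   43.]
 [ 635.  -63.   43.]] [[ 482. -179.   40.]
 [ 450.  103.   40.]]
edge yaw 6.320430228079688
near end inside [48.66181649 43.54954527]
[np.float64(13.580610928064589), np.float64(13.960612751891457)]
centre [598.11426929 -90.92383656  43.        ]
```

Emit:
jog_arm --motion '[{"x":-2,"y":2,"z":50,"rx":0,"ry":0,"rz":0,"jaw":0},{"x":-2,"y":2,"z":90,"rx":0,"ry":0,"rz":0,"jaw":0},{"x":-2,"y":2,"z":102,"rx":0,"ry":0,"rz":0,"jaw":0},{"x":-2,"y":2,"z":104,"rx":0,"ry":0,"rz":0,"jaw":0},{"x":-2,"y":2,"z":105,"rx":0,"ry":0,"rz":0,"jaw":0},{"x":-2,"y":2,"z":105,"rx":0,"ry":0,"rz":0,"jaw":0}]'

```text
time: 2.78
ee_pos: [0.6114, -0.0834, 0.0466]
eef_rot: [-0.375, 3.116, -0.001]
wrist_force: [-0.8, 0.3, 0.8]
gripper_width: 0.004
gripper_force: 0.0
```

Emit:
jog_arm --motion '[{"x":0,"y":-3.5,"z":0,"rx":0,"ry":0,"rz":0,"jaw":0},{"x":0,"y":-3.5,"z":2,"rx":0,"ry":0,"rz":0,"jaw":0},{"x":0,"y":-3.5,"z":3,"rx":0,"ry":0,"rz":0,"jaw":0},{"x":0,"y":-3.5,"z":3.5,"rx":0,"ry":0,"rz":0,"jaw":0},{"x":0,"y":-3.5,"z":3.5,"rx":0,"ry":0,"rz":0,"jaw":0}]'

```text
time: 3.4
ee_pos: [0.6116, -0.087, 0.043]
eef_rot: [-0.375, 3.118, -0.001]
wrist_force: [-2.6, 0.2, 8.4]
gripper_width: 0.0
gripper_force: 4.2
```

Emit:
jog_arm --motion '[{"x":4,"y":0.5,"z":0,"rx":0,"ry":0,"rz":0,"jaw":0},{"x":10,"y":1.3,"z":0,"rx":0,"ry":0,"rz":0,"jaw":0},{"x":17,"y":2.2,"z":0,"rx":0,"ry":0,"rz":0,"jaw":0},{"x":24,"y":3.2,"z":0,"rx":0,"ry":0,"rz":0,"jaw":0},{"x":31,"y":4.1,"z":0,"rx":0,"ry":0,"rz":0,"jaw":0},{"x":38,"y":5,"z":0,"rx":0,"ry":0,"rz":0,"jaw":0},{"x":45,"y":5.9,"z":0,"rx":0,"ry":0,"rz":0,"jaw":0},{"x":50,"y":6.6,"z":0,"rx":0,"ry":0,"rz":0,"jaw":0}]'

```text
time: 4.4
ee_pos: [0.5632, -0.0927, 0.0431]
eef_rot: [-0.374, 3.114, -0.003]
wrist_force: [3.4, 0.2, 6.4]
gripper_width: 0.002
gripper_force: 2.9
```

```bash
cat > look.py <<'E'
from h import *
import sys
n=sys.argv[1]; im=optics.snapshot("top"); cv2.imwrite(f"pics/{n}.png",im)
H,S,V=cv2.split(cv2.cvtColor(im,cv2.COLOR_BGR2HSV)); yy,xx=np.mgrid[:480,:640]
m=(xx>330)&(xx<395)&(yy>185)&(yy<345)&(S>150)&(V>150)&(H>15)
r,a=rect(m);P=ray("top",cv2.boxPoints(r),.043)[:,:2]*1000
print(a,P.round()); n=np.array([.994,.108]); print("inside of edge",((P-[463,-10])@n).round())
cv2.imwrite(f"pics/{sys.argv[1]}c.png",cv2.resize(im[160:340,220:420],None,fx=3,fy=3))
E
python3 look.py t1
```

```text
450 [[ 542.  -80.]
 [ 549. -116.]
 [ 473. -131.]
 [ 466.  -95.]]
inside of edge [71. 74. -3. -6.]
```

View pics/t1c.png

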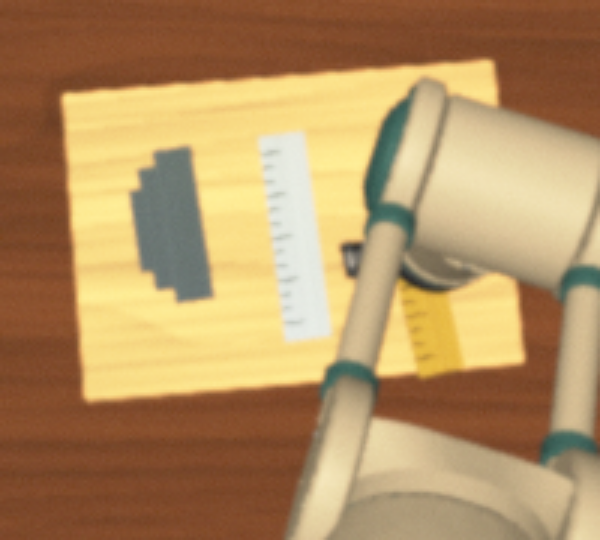

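The crop shows the strip following the fingers: its near end is at the edge, about 4 mm out, and the steel strip hasn't moved. I'll draw it about 52 mm further.

Emit:
jog_arm --motion '[{"x":4,"y":0.5,"z":0,"rx":0,"ry":0,"rz":0,"jaw":0},{"x":10,"y":1.3,"z":0,"rx":0,"ry":0,"rz":0,"jaw":0},{"x":17,"y":2.2,"z":0,"rx":0,"ry":0,"rz":0,"jaw":0},{"x":24,"y":3.2,"z":0,"rx":0,"ry":0,"rz":0,"jaw":0},{"x":31,"y":4.1,"z":0,"rx":0,"ry":0,"rz":0,"jaw":0},{"x":38,"y":5,"z":0,"rx":0,"ry":0,"rz":0,"jaw":0},{"x":45,"y":5.9,"z":0,"rx":0,"ry":0,"rz":0,"jaw":0},{"x":50,"y":6.6,"z":0,"rx":0,"ry":0,"rz":0,"jaw":0},{"x":52,"y":6.8,"z":0,"rx":0,"ry":0,"rz":0,"jaw":0},{"x":52,"y":6.8,"z":0,"rx":0,"ry":0,"rz":0,"jaw":0}]'

```text
time: 5.7
ee_pos: [0.511, -0.0984, 0.043]
eef_rot: [-0.374, 3.115, -0.003]
wrist_force: [0.5, 0.7, 7.6]
gripper_width: -0.001
gripper_force: 3.7
```

Emit:
jog_arm --motion '[{"x":0,"y":0,"z":-15,"rx":0,"ry":0,"rz":0,"jaw":0},{"x":0,"y":0,"z":-60,"rx":0,"ry":0,"rz":0,"jaw":0},{"x":0,"y":0,"z":-100,"rx":0,"ry":0,"rz":0,"jaw":85},{"x":0,"y":0,"z":-100,"rx":0,"ry":0,"rz":0,"jaw":85},{"x":0,"y":0,"z":-100,"rx":0,"ry":0,"rz":0,"jaw":85}]'

```text
time: 6.32
ee_pos: [0.5082, -0.0976, 0.1414]
eef_rot: [0.375, -3.118, -0.001]
wrist_force: [-1.0, 0.2, 0.8]
gripper_width: 0.639
gripper_force: 0.0
```

```bash
python3 look.py t2
python3 - <<'E'
from h import *
import pickle
c=optics.calibration("wrist");im=optics.snapshot("wrist");pickle.dump(c,open("w2.pkl","wb"))
cv2.imwrite("pics/w2.png",im)
E
```

```text
333 [[ 468.  -88.]
 [ 478. -127.]
 [ 423. -140.]
 [ 414. -102.]]
inside of edge [ -3.   2. -54. -59.]
```

View pics/w2.png

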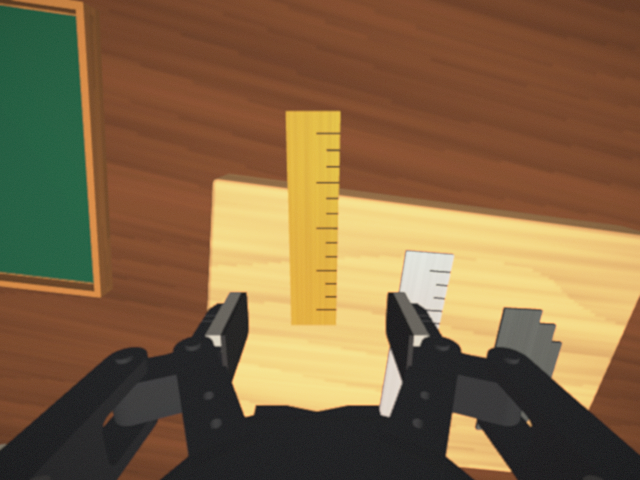

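The brass strip runs from (286–341,111) to (291–337,325) and crosses the board's front edge at about row 190, so roughly 35% overhangs.

Run:
```python
from h import *
import pickle
c=pickle.load(open("w2.pkl","rb"))
P=ray("wrist",[[286,111],[341,111],[337,325],[291,325]],.043,c)[:,:2]*1000
E=ray("wrist",[[215,179],[640,233]],.04,c)[:,:2]*1000
d=E[0]-E[1]; n=np.array([-d[1],d[0]])/np.hypot(*d); n*=np.sign(n[0])
print(P.round(),P.mean(0),"inside",((P-E[0])@n).round(1))
a=(P[3]+P[2]-P[0]-P[1])/2;L=np.hypot(*a);a/=L;yaw=np.degrees(np.arctan2(a[1],a[0]));print(L,yaw)
near=(P[0]+P[1])/2; g=near+28*a; print("grasp",g); s=get_state();print(s["ee_pos"])
go([*g,100],yaw+180)
```

```text
[[ 424. -139.]
 [ 415. -103.]
 [ 571.  -65.]
 [ 580. -101.]] [ 497.38914164 -102.15538634] inside [-51.1 -55.8 103.2 107.8]
160.21613086877932 13.679891829519432
grasp [ 446.75926846 -114.47879597]
[ 0.5077467  -0.09748209  0.14036523]
row [63.2 -2.1 40.5] [ 0.0016 -0.0025  0.0004]
```

Emit:
jog_arm --motion '[{"x":40,"y":-2,"z":0,"rx":0,"ry":0,"rz":0,"jaw":60},{"x":65,"y":-2,"z":40,"rx":0,"ry":0,"rz":0,"jaw":60},{"x":65,"y":-2,"z":80,"rx":0,"ry":0,"rz":0,"jaw":60},{"x":65,"y":-2,"z":98,"rx":0,"ry":0,"rz":0,"jaw":60},{"x":65,"y":-2,"z":107,"rx":0,"ry":0,"rz":0,"jaw":60},{"x":65,"y":-2,"z":107,"rx":0,"ry":0,"rz":0,"jaw":45},{"x":65,"y":-2,"z":107,"rx":0,"ry":0,"rz":0,"jaw":45},{"x":65,"y":-2,"z":107,"rx":0,"ry":0,"rz":0,"jaw":45}]' --newtons 60

```text
time: 7.42
ee_pos: [0.4469, -0.1153, 0.0353]
eef_rot: [-0.375, 3.118, -0.001]
wrist_force: [0.8, 0.5, -0.4]
gripper_width: 0.526
gripper_force: 0.0
```

Run:
```python
from h import *
a=optics.snapshot("wrist");b=optics.snapshot("scene")
u,v=proj("scene",[[.447,-.114,.04]])[0];print(u,v)
u=int(u);v=int(v);b=cv2.resize(b[v-60:v+60,u-50:u+50],(400,480),interpolation=cv2.INTER_CUBIC)
a=cv2.resize(a,None,fx=.6,fy=.6); a=cv2.copyMakeBorder(a,0,480-a.shape[0],0,0,cv2.BORDER_CONSTANT)
cv2.imwrite("pics/g1.png",np.hstack([a,b]));print(get_state()["ee_pos"])
```

```text
246.85416555568025 272.57700883863157
[ 0.4466608  -0.11527786  0.03512795]
```

View pics/g1.png

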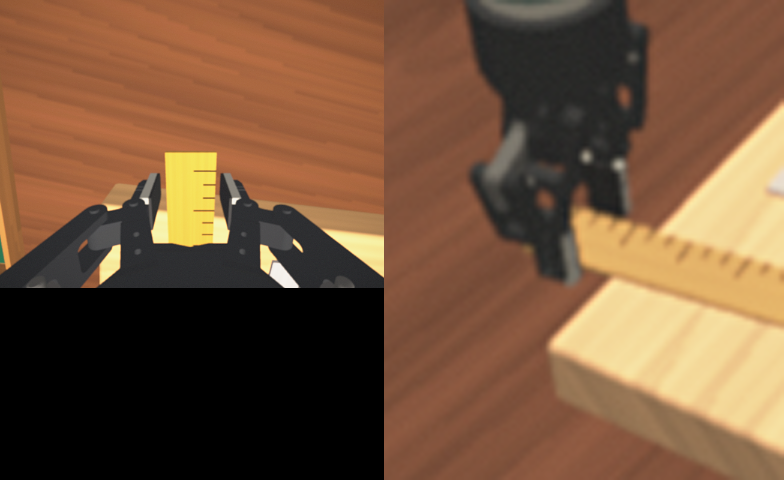

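The left half shows the strip centred between the pads. The right half shows the fingertips just below the strip. I'll lower 3 mm and close.

Emit:
jog_arm --motion '[{"x":0,"y":0,"z":3,"rx":0,"ry":0,"rz":0,"jaw":45},{"x":0,"y":0,"z":3,"rx":0,"ry":0,"rz":0,"jaw":30},{"x":0,"y":0,"z":3,"rx":0,"ry":0,"rz":0,"jaw":30},{"x":0,"y":0,"z":3,"rx":0,"ry":0,"rz":0,"jaw":30},{"x":0,"y":0,"z":3,"rx":0,"ry":0,"rz":0,"jaw":30},{"x":0,"y":0,"z":3,"rx":0,"ry":0,"rz":0,"jaw":30}]' --newtons 60

```text
time: 8.28
ee_pos: [0.4461, -0.1151, 0.0316]
eef_rot: [0.375, -3.119, -0.0]
wrist_force: [-2.0, 0.1, 3.8]
gripper_width: 0.391
gripper_force: 59.4
```

Emit:
jog_arm --motion '[{"x":0,"y":0,"z":-4,"rx":0,"ry":0,"rz":0,"jaw":30},{"x":0,"y":0,"z":-12,"rx":0,"ry":0,"rz":0,"jaw":30},{"x":0,"y":0,"z":-24,"rx":0,"ry":0,"rz":0,"jaw":30},{"x":0,"y":0,"z":-38,"rx":0,"ry":0,"rz":0,"jaw":30},{"x":0,"y":0,"z":-52,"rx":0,"ry":0,"rz":0,"jaw":30},{"x":0,"y":0,"z":-66,"rx":0,"ry":0,"rz":0,"jaw":30},{"x":0,"y":0,"z":-76,"rx":0,"ry":0,"rz":0,"jaw":30},{"x":0,"y":0,"z":-80,"rx":0,"ry":0,"rz":0,"jaw":30},{"x":0,"y":0,"z":-80,"rx":0,"ry":0,"rz":0,"jaw":30}]'

```text
time: 9.4
ee_pos: [0.4463, -0.1152, 0.1117]
eef_rot: [-0.375, 3.119, 0.0]
wrist_force: [-0.4, 0.3, -1.2]
gripper_width: 0.39
gripper_force: 59.7
```

Run:
```python
from h import *
a=optics.snapshot("wrist");b=optics.snapshot("scene")
s=get_state();u,v=proj("scene",s["ee_pos"])[0].astype(int)
b=cv2.resize(b[v-60:v+60,u-35:u+65],(400,480),interpolation=cv2.INTER_CUBIC)
a=cv2.resize(a,None,fx=.6,fy=.6); a=cv2.copyMakeBorder(a,0,480-a.shape[0],0,0,cv2.BORDER_CONSTANT)
cv2.imwrite("pics/g2.png",np.hstack([a,b]));print(s["ee_pos"],s["gripper_width"]*85.4)
# tray target: centre (504,-336), yaw 6; TCP is 54 mm from strip centre towards robot
t=np.radians(6.1);c=np.array([504,-336.5])-54*np.array([np.cos(t),np.sin(t)]);print(c)
go([*c,s["ee_pos"][2]*1000],186.1)
```

```text
[ 0.44588005 -0.11498758  0.1111465 ] 33.51172216552941
[ 450.30575102 -342.23825985]
row [ 4.950e+01 -2.218e+02 -1.000e-01] [ 0.0006 -0.0008  0.1327]
```

View pics/g2.png

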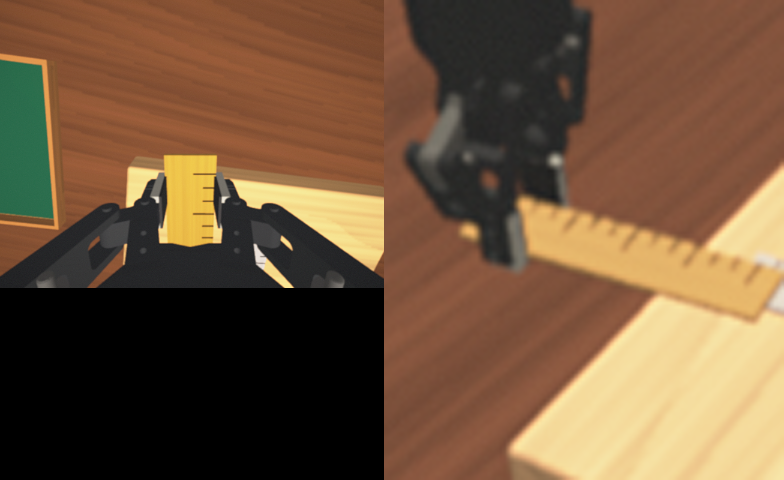

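The strip is held level between the fingertips, clear of the board. Next is the carry to above the tray.

Emit:
jog_arm --motion '[{"x":3,"y":-12,"z":0,"rx":0,"ry":0,"rz":0.01,"jaw":30},{"x":9,"y":-40,"z":0,"rx":0,"ry":0,"rz":0.03,"jaw":30},{"x":16,"y":-75,"z":0,"rx":0,"ry":0,"rz":0.05,"jaw":30},{"x":24,"y":-111,"z":0,"rx":0,"ry":0,"rz":0.07,"jaw":30},{"x":32,"y":-147,"z":0,"rx":0,"ry":0,"rz":0.09,"jaw":30},{"x":40,"y":-182,"z":0,"rx":0,"ry":0,"rz":0.11,"jaw":30},{"x":46,"y":-208,"z":0,"rx":0,"ry":0,"rz":0.125,"jaw":30},{"x":49.5,"y":-222,"z":0,"rx":0,"ry":0,"rz":0.133,"jaw":30},{"x":49.5,"y":-222,"z":0,"rx":0,"ry":0,"rz":0.133,"jaw":30}]'

```text
time: 10.62
ee_pos: [0.4506, -0.343, 0.1112]
eef_rot: [0.165, -3.137, -0.001]
wrist_force: [-0.7, 0.2, -2.4]
gripper_width: 0.391
gripper_force: 59.9
```

Emit:
jog_arm --motion '[{"x":0,"y":0,"z":15,"rx":0,"ry":0,"rz":0,"jaw":30},{"x":0,"y":0,"z":35,"rx":0,"ry":0,"rz":0,"jaw":30},{"x":0,"y":0,"z":55,"rx":0,"ry":0,"rz":0,"jaw":30},{"x":0,"y":0,"z":68,"rx":0,"ry":0,"rz":0,"jaw":30},{"x":0,"y":0,"z":76,"rx":0,"ry":0,"rz":0,"jaw":30},{"x":0,"y":0,"z":76,"rx":0,"ry":0,"rz":0,"jaw":30}]'

```text
time: 11.38
ee_pos: [0.4506, -0.342, 0.035]
eef_rot: [0.167, -3.136, -0.002]
wrist_force: [0.8, -0.6, -1.6]
gripper_width: 0.395
gripper_force: 59.8
```

Run:
```python
from h import *
a=optics.snapshot("wrist");b=optics.snapshot("top")
s=get_state()
b=cv2.resize(b[205:345,410:510],(343,480),interpolation=cv2.INTER_CUBIC)
a=cv2.resize(a,None,fx=.7,fy=.7); a=cv2.copyMakeBorder(a,0,480-a.shape[0],0,0,cv2.BORDER_CONSTANT)
cv2.imwrite("pics/g3.png",np.hstack([a,b]));print(s["ee_pos"],s["gripper_width"]*85.4,s["wrist_force"])
```

```text
[ 0.4511509  -0.34280338  0.03596619] 33.2941331358016 [ 1.22708649  0.32962796 -1.3931244 ]
```

View pics/g3.png

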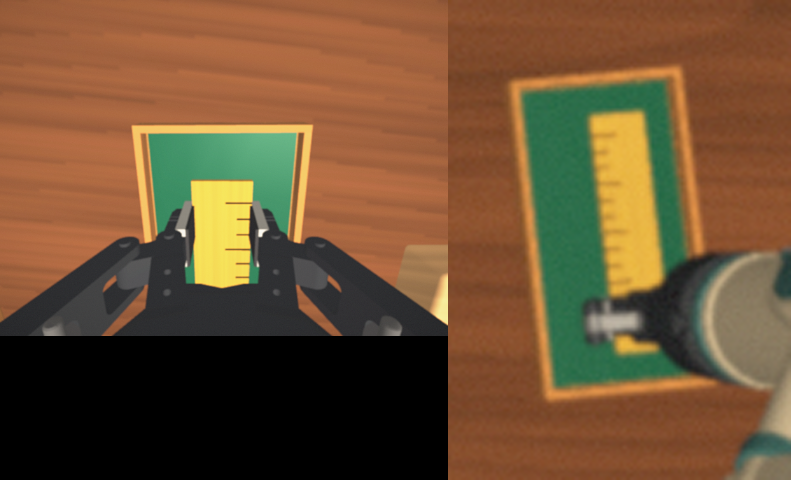

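The strip is aligned over the tray with a margin on every side. I'll lower gently until it touches.

Emit:
jog_arm --motion '[{"x":0,"y":0,"z":12,"rx":0,"ry":0,"rz":0,"jaw":30},{"x":0,"y":0,"z":22,"rx":0,"ry":0,"rz":0,"jaw":30},{"x":0,"y":0,"z":27,"rx":0,"ry":0,"rz":0,"jaw":30},{"x":0,"y":0,"z":29,"rx":0,"ry":0,"rz":0,"jaw":30},{"x":0,"y":0,"z":29,"rx":0,"ry":0,"rz":0,"jaw":30}]'

```text
time: 12.1
ee_pos: [0.4508, -0.3426, 0.0064]
eef_rot: [0.167, -3.137, -0.0]
wrist_force: [0.3, 0.9, -1.8]
gripper_width: 0.393
gripper_force: 59.8
```

Emit:
jog_arm --motion '[{"x":0,"y":0,"z":1,"rx":0,"ry":0,"rz":0,"jaw":30},{"x":0,"y":0,"z":2,"rx":0,"ry":0,"rz":0,"jaw":30},{"x":0,"y":0,"z":2,"rx":0,"ry":0,"rz":0,"jaw":30}]'

```text
time: 12.48
ee_pos: [0.4508, -0.3426, 0.0046]
eef_rot: [-0.167, 3.137, 0.0]
wrist_force: [0.0, -0.1, -0.8]
gripper_width: 0.393
gripper_force: 59.9
```

Emit:
jog_arm --motion '[{"x":0,"y":0,"z":1,"rx":0,"ry":0,"rz":0,"jaw":30},{"x":0,"y":0,"z":2,"rx":0,"ry":0,"rz":0,"jaw":30},{"x":0,"y":0,"z":2,"rx":0,"ry":0,"rz":0,"jaw":30}]'

```text
time: 12.85
ee_pos: [0.4509, -0.3426, 0.0044]
eef_rot: [-0.167, 3.137, -0.001]
wrist_force: [-2.3, 1.5, 10.4]
gripper_width: 0.39
gripper_force: 66.7
```

Emit:
jog_arm --motion '[{"x":0,"y":0,"z":-2,"rx":0,"ry":0,"rz":0,"jaw":30},{"x":0,"y":0,"z":-2,"rx":0,"ry":0,"rz":0,"jaw":50},{"x":0,"y":0,"z":-2,"rx":0,"ry":0,"rz":0,"jaw":50},{"x":0,"y":0,"z":-2,"rx":0,"ry":0,"rz":0,"jaw":50},{"x":0,"y":0,"z":-2,"rx":0,"ry":0,"rz":0,"jaw":50},{"x":0,"y":0,"z":-15,"rx":0,"ry":0,"rz":0,"jaw":50},{"x":0,"y":0,"z":-50,"rx":0,"ry":0,"rz":0,"jaw":50},{"x":0,"y":0,"z":-100,"rx":0,"ry":0,"rz":0,"jaw":50},{"x":100,"y":0,"z":-140,"rx":0,"ry":0,"rz":0,"jaw":50},{"x":100,"y":0,"z":-140,"rx":0,"ry":0,"rz":0,"jaw":50}]'

```text
time: 14.1
ee_pos: [0.3502, -0.3535, 0.1448]
eef_rot: [-0.168, 3.136, -0.004]
wrist_force: [0.1, 0.4, 0.0]
gripper_width: 0.585
gripper_force: 0.0
```

Run:
```python
from h import *
b=optics.snapshot("top");s=get_state()
print(s["ee_pos"],s["wrist_force"],s["time"])
cv2.imwrite("pics/f.png",cv2.resize(b[160:340,220:520],None,fx=2.6,fy=2.6))
a=cv2.imread("pics/top0.png")
for i in(a,b):
    S=cv2.cvtColor(i,cv2.COLOR_BGR2HSV)[...,1];m=np.zeros_like(S);m[195:280,300:335]=S[195:280,300:335]<60;print(rect(m))
```

```text
[ 0.34592621 -0.35355347  0.14617253] [-4.55264329  0.79672575 -0.03720265] 14.15
(((317.83612060546875, 238.3870086669922), (69.07486724853516, 15.802312850952148), 82.303955078125), np.int32(1080))
(((317.76165771484375, 238.41888427734375), (69.13291931152344, 15.988396644592285), 82.23483276367188), np.int32(1085))
```

View pics/f.png

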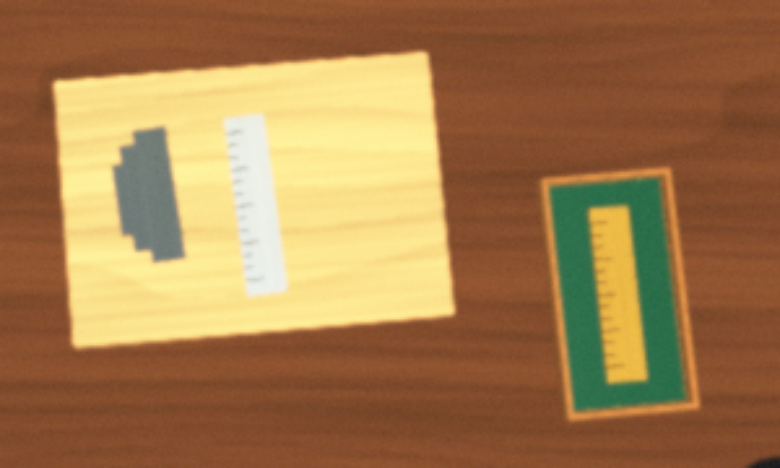

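The brass strip lies lengthwise in the tray, centred at about (618,295) in the crop. The steel strip hasn't moved and the robot is clear.

```bash
python3 -c "
from workcell import hand_in
print(hand_in())"
```

```text
the job is handed in; nothing more can be done
None
```

The brass gauge lies flat and lengthwise in the green tray and is released, the steel gauge is where it was, and the job was handed in at about 14 s; the gauge dropped roughly 8 mm onto the tray floor on release.

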